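Line up mounted specimens by size for hardness testing

ROBOT

A 7-joint arm with a two-finger parallel gripper is mounted at the origin on the work surface. World frame = base frame: x ahead of the robot, y to its left, z up, the work surface at z = 0. Lengths are in mm, angles in rad, forces in N, time in s.
With the tool pointing down it reaches from about 400 to 850 mm from the base axis. Payload 6.9 kg.
Tool frame: the origin (TCP) lies at the very end of the fingers, on their centre line; the grasp point (between the pads) lies 19 mm behind it; z points along the fingers, y is the line along which they close (so a half turn about z gives the same grasp; the last joint's range is limited). The gripper opens to 85 mm and grips with 20 to 120 N. Pads are 22 mm wide; open, the fingers measure 114 mm over their backs; the gripper's body (76 mm by 85 mm) begins 54 mm behind the grasp point. The pads swing forward as they close: fully open they stand 13 mm farther back than shut.
Start: joints at [-1.244, 0.507, -0.238, 1.5, 0.126, 1.149, -0.155], TCP at [137.511, 609.674, 231.275] pointing down, gripper open.
Joint ranges: [-3.08, 3.08], [-0.24, 2.05], [-1.43, 1.35], [0, 2.5], [-1.52, 4.66], [0.17, 1.96], [-2.89, 2.89]. Speed limits (rad/s): [2.39, 2.39, 3.14, 3.14, 3.14, 3.14, 3.14].

INTERFACE

Orientations are given as a unit quaternion [x, y, z, w].
In Python, from cell import env gives the robot as it stands.
- The arm moves only by the tool step_arm, never from a script. Its argument "steps" is text: rows parted by semicolons, each of 7 numbers parted by spaces: the shift along the world's x, y, z in m, then the turn, a rotation vector about the world's x, y, z in degrees, then the opening, from 0 (shut) to 1 (fully open). In form: dx dy dz ax ay az jaw; .... A call has exactly 5 rows; each row is the pose to reach, as a shift and turn from the pose commanded when the call began; what a row does not reach only later rows make up. A row lasts 1/12 s, in which the tool goes at most 41.7 mm and 7.16 degrees, less where a joint would pass 70% of its speed; a pose out of reach is approached as far as the arm can. A call with a gripper value outside its range is refused whole. The fingers move at their own pace and stop on an object; "squeeze" is the grip in N (left out, the last holds). Time passes only in rows, so rows that repeat a pose let the fingers close, or fill a call up. It gives the time, the measured TCP pose, the force, the opening and the grip force at its end, in the units of the state.
- env.sense(): the state, without advancing time (a new reading comes with each control period).
- env.snapshot(name): name is "scene" or "side" or "wrist"; returns the picture (384x512x3 uint8, blue, green, red); there is no depth.
- env.camera_info(name): a dict with "fovy" (degrees; the focal length in pixels is half the picture's height over the tangent of half this angle, whatever the lens; pixels are square), "cx", "cy" (the principal point, pixels), "R" (3x3) and "t" (3): a world point X has camera coordinates R X + t. Camera axes: x right, y down, z forward; pixel columns grow to the right and rows downward; lengths in mm; the calibration is good to about 2 mm. A picture is of the moment at which its call begins: read the wrist's pose just before it. camera_info takes no time and is no camera call; for the wrist camera it gives the pose at the moment of the call.
- env.hand_in(): hands the job in; it is judged then, once.
Trained networks look in the newest picture that a camera, given by its name, has taken for a name from the list of things; names that differ only in an ending like _2 or _b are one class to them, and where a whole thing is asked for, a point or a joint stands for the part that bears it (a point fixed in the world has none). Each returns a list of dicts, best first, with "confidence" (0 to 1); they miss things now and then, are a little off and sometimes report something else, mostly with a low value. They report only what shows in the picture. A call takes as long as a camera call. They do not tell look-alikes from the thing itself.
- env.find_in(camera, target): "rect" ([left, top, right, bottom] in pixels, round what is visible of it).
- env.landmark_of(camera, target): "uv" ([column, row] in pixels: a listed point, or the origin of a listed thing).
The state is a dict: "clock": time; "joint_positions": joint angles; "joint_velocities": joint speeds; "tau": joint torques, N m; "eef_pos": TCP position; "tcp_rot": TCP orientation; "contact_force": force on the tool from outside, world axes, zero at the start; "torque": the same for the moment, N m; "opening": finger opening in mm; "finger_force": force on a finger pad.
Only numpy, scipy, OpenCV 4.12 (cv2) and the standard library are available. Lean on these libraries where they do the work, as an engineer would, in place of code of your own. Each camera call takes 0.05 s, during which the arm holds its last target. There are 200 camera calls.

TASK

Line up the four black mounted specimens on the aluminium loading strip in order of diameter, one centred on each round blue pad: the smallest next to the raised dark steel stop, the largest at the far end by the little round knob. Set each one down gently, lying flat with its polished face up, and leave the white bottle standing where it is.

Things in the scene. Friction and masses are not known exactly. Their poses are not given: they have to be found in the camera images.
- specimen25_mid (a point): Mounted metal specimen: a loose black resin disc 25 mm in diameter and 25 mm high, standing flat on the bench, with a small square polished steel section showing in its top face. The point is its centre, 12.5 mm above its underside; z is its axis, pointing out of the polished face. Weighs under 0.2 kg.
- specimen32_mid (a point): Mounted metal specimen: a loose black resin disc 32 mm in diameter and 25 mm high, standing flat on the bench, with a round polished steel section showing in its top face. The point is its centre, 12.5 mm above its underside; z is its axis, pointing out of the polished face. Weighs under 0.2 kg.
- specimen40_mid (a point): Mounted metal specimen: a loose black resin disc 40 mm in diameter and 25 mm high, standing flat on the bench, with a single oblong polished steel section showing in its top face. The point is its centre, 12.5 mm above its underside; z is its axis, pointing out of the polished face. Weighs under 0.2 kg.
- specimen50_mid (a point): Mounted metal specimen: a loose black resin disc 50 mm in diameter and 25 mm high, standing flat on the bench, with a cross-shaped polished steel section showing in its top face. The point is its centre, 12.5 mm above its underside; z is its axis, pointing out of the polished face. Weighs under 0.2 kg.
- pad_a: One of four identical fixed round blue cloth pads, 56 mm across, 2 mm thick, in a straight row 75 mm apart along the middle of a fixed flat aluminium strip (360 x 70 x 4 mm) that lies roughly along y on the bench. Which lettered pad is where changes. Origin: centre of its underside, on the strip, 4 mm above the bench; its top is 6 mm above the bench. y along the strip (either way), z up.
- pad_b: One of four identical fixed round blue cloth pads, 56 mm across, 2 mm thick, in a straight row 75 mm apart along the middle of a fixed flat aluminium strip (360 x 70 x 4 mm) that lies roughly along y on the bench. Which lettered pad is where changes. Origin: centre of its underside, on the strip, 4 mm above the bench; its top is 6 mm above the bench. y along the strip (either way), z up.
- pad_c: One of four identical fixed round blue cloth pads, 56 mm across, 2 mm thick, in a straight row 75 mm apart along the middle of a fixed flat aluminium strip (360 x 70 x 4 mm) that lies roughly along y on the bench. Which lettered pad is where changes. Origin: centre of its underside, on the strip, 4 mm above the bench; its top is 6 mm above the bench. y along the strip (either way), z up.
- pad_d: One of four identical fixed round blue cloth pads, 56 mm across, 2 mm thick, in a straight row 75 mm apart along the middle of a fixed flat aluminium strip (360 x 70 x 4 mm) that lies roughly along y on the bench. Which lettered pad is where changes. Origin: centre of its underside, on the strip, 4 mm above the bench; its top is 6 mm above the bench. y along the strip (either way), z up.
- stop: The raised stop: a fixed dark steel block, 15 mm thick along the strip, 60 mm wide across it, 26 mm high, on one end of the strip, in line with the row, 57.5 mm (centres) beyond the nearest pad. Which end changes; the other end has a small round steel knob (16 mm across, 20 mm high). Origin: centre of its underside, 4 mm above the bench; y along the strip, z up.
- bottle: Bystander: upright white bottle, 56 mm in diameter, 130 mm tall, loose on the bench past the strip's left (+y) end. Origin: centre of its underside. (Also there, unlisted: a small amber jar, 54 mm across and 50 mm tall, past the right end, and a computer mouse at the near right.)
Mind the look-alikes: they are no part of the job. Leave any orange or turquoise look-alike of the pad_b alone.

How it is judged (in metres and radians):
At the end, for the whole second after the job is handed in: Counted from the stop, the pads carry the 25, 32, 40 and 50 mm specimens in that order; each specimen's centre is within 12 mm (horizontally) of its pad's centre, it lies flat on the pad (polished face up, tilted less than 0.08 rad, centre 15.5 to 22.5 mm above the bench), and it is at rest ((horizontal distance between specimen25_mid and pad_a below 0.012 m or horizontal distance between specimen25_mid and pad_b below 0.012 m or horizontal distance between specimen25_mid and pad_c below 0.012 m or horizontal distance between specimen25_mid and pad_d below 0.012 m) and horizontal distance between specimen25_mid and stop between 0.0325 and 0.0825 m and height (world z) of specimen25_mid between 0.0155 and 0.0225 m and angle between each of specimen25_mid, specimen32_mid, specimen40_mid, specimen50_mid's own z axis and vertical below 0.08 rad and linear speed of each of specimen25, specimen32, specimen40, specimen50 below 0.02 m/s and angular speed of each of specimen25, specimen32, specimen40, specimen50 below 0.2 rad/s and (horizontal distance between specimen32_mid and pad_a below 0.012 m or horizontal distance between specimen32_mid and pad_b below 0.012 m or horizontal distance between specimen32_mid and pad_c below 0.012 m or horizontal distance between specimen32_mid and pad_d below 0.012 m) and horizontal distance between specimen32_mid and stop between 0.1075 and 0.1575 m and height (world z) of specimen32_mid between 0.0155 and 0.0225 m and (horizontal distance between specimen40_mid and pad_a below 0.012 m or horizontal distance between specimen40_mid and pad_b below 0.012 m or horizontal distance between specimen40_mid and pad_c below 0.012 m or horizontal distance between specimen40_mid and pad_d below 0.012 m) and horizontal distance between specimen40_mid and stop between 0.1825 and 0.2325 m and height (world z) of specimen40_mid between 0.0155 and 0.0225 m and (horizontal distance between specimen50_mid and pad_a below 0.012 m or horizontal distance between specimen50_mid and pad_b below 0.012 m or horizontal distance between specimen50_mid and pad_c below 0.012 m or horizontal distance between specimen50_mid and pad_d below 0.012 m) and horizontal distance between specimen50_mid and stop between 0.2575 and 0.3075 m and height (world z) of specimen50_mid between 0.0155 and 0.0225 m); the robot touches nothing.
It fails at once if the bottle is pushed more than 3 cm away or knocked over (distance of bottle from where it was at the start of the episode above 0.03 m or angle between bottle's own z axis and vertical above 0.5 rad).
It fails at once if the 25 mm specimen is dropped from more than about 2 cm or thrown (moves at over 0.65 m/s with no finger on it) (linear speed of specimen25 above 0.65 m/s and contact force between the fingers and specimen25 below 0.05 N).
It fails at once if the 32 mm specimen is dropped from more than about 2 cm or thrown (moves at over 0.65 m/s with no finger on it) (linear speed of specimen32 above 0.65 m/s and contact force between the fingers and specimen32 below 0.05 N).
It fails at once if the 40 mm specimen is dropped from more than about 2 cm or thrown (moves at over 0.65 m/s with no finger on it) (linear speed of specimen40 above 0.65 m/s and contact force between the fingers and specimen40 below 0.05 N).
It fails at once if the 50 mm specimen is dropped from more than about 2 cm or thrown (moves at over 0.65 m/s with no finger on it) (linear speed of specimen50 above 0.65 m/s and contact force between the fingers and specimen50 below 0.05 N).
It also fails if it takes over 80 s, if anything falls off the work surface, if the arm or the gripper's body presses on something with over 40 N, if the wrist force passes 120 N, or if a joint passes its speed limit or range.

## Working session

There is one attempt and no reset: what is moved stays moved. The work goes in short steps, Python scripts to look and compute and a tool call to move; the robot and the scene stay as the last step left them, time stands still between calls to the robot, and variables do not carry over. Pictures are saved under pics/ and viewed, at most 14 in all, crops included, and the job is handed in when it is done.

Besides the shell and the picture viewer there is one more tool, called in YAML: its name, and indented under it one key for each argument. step_arm: Moves the arm, as the interface text tells. Its arguments: {"type":"object","properties":{"steps":{"type":"string"},"squeeze":{"type":"number"}},"required":["steps"]}

```bash
mkdir -p pics; ls; python3 - <<'E'
from cell import env
import cv2
s=env.sense();print(s)
for n in("scene","side"):
    im=env.snapshot(n);cv2.imwrite(f"pics/{n}0.png",im);c=env.camera_info(n);print(n,c)
E
```

```text
pics
{'clock': 0.0, 'joint_positions': array([-1.24351247,  0.50833545, -0.23751601,  1.50116268,  0.12566491,
        1.14894008, -0.15479491]), 'joint_velocities': array([ 0.00079219,  0.00105678,  0.00055198,  0.00025016, -0.00013293,
       -0.00076217,  0.00259829]), 'tau': array([-5.67854240e-04, -6.20581841e+01, -2.18748383e+00, -2.49663752e+01,
        1.24373726e-02,  1.16222264e-02,  1.03018061e-05]), 'eef_pos': array([137.43619305, 609.15375519, 230.4205755 ]), 'tcp_rot': array([ 1.10662885e-01,  9.93857566e-01, -9.25318022e-04, -9.50725158e-05]), 'contact_force': array([ 0.37089321, -0.09705721,  0.31708327]), 'torque': array([-0.03730422, -0.05835362,  0.0019274 ]), 'finger_force': 0.0, 'opening': 85.50077712915846}
scene {'fovy': 49.062235088944206, 'cx': 252.74374892652324, 'cy': 195.67200633838053, 'R': array([[-0.23254899,  0.97256167,  0.00669078],
       [ 0.61682442,  0.15280062, -0.77212668],
       [-0.75196316, -0.17543024, -0.63543342]]), 't': array([  76.93684836, -358.4217219 , 1656.79123565])}
side {'fovy': 53.98020645689256, 'cx': 251.51790023221892, 'cy': 190.33146638295273, 'R': array([[ 0.99909477, -0.03930246,  0.01627745],
       [-0.02071794, -0.78374657, -0.62073511],
       [ 0.03715381,  0.61983597, -0.78385137]]), 't': array([-580.33154563,   64.97974836,  791.65482714])}
```

View pics/scene0.png

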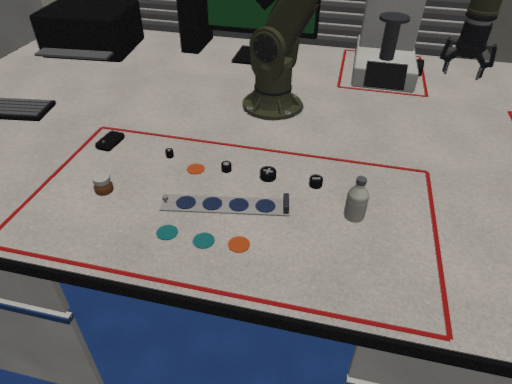

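View pics/side0.png

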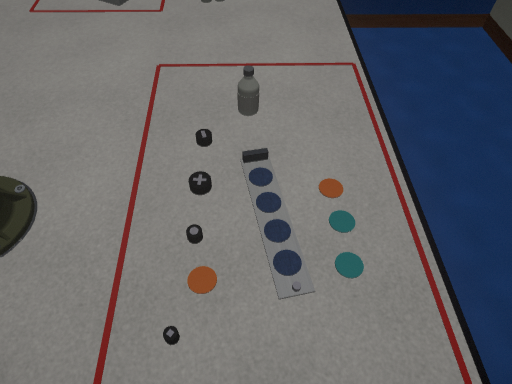

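The scene picture shows four blue pads on the strip at (186,202), (212,203), (239,205) and (265,206), with the dark stop at (286,203) and the knob at (166,199). In the side picture the pads are at (261,177), (268,202), (277,231) and (287,262), the stop is at (255,155) and the knob at (296,287). The specimens in the side picture are at (204,137) for 40, (200,182) for 50, (194,233) for 32 and (171,334) for 25. The orange and turquoise discs lie off the strip and are look-alikes, so only the blue ones on the aluminium fit. Next I'll measure and enlarge a crop to confirm.

```bash
cat > h.py <<'E'
from cell import env
import numpy as np, cv2
def plane(cam,uv,z,c=None):
    c=c or env.camera_info(cam); f=192/np.tan(np.radians(c['fovy']/2))
    d=c['R'].T@np.array([(uv[0]-c['cx'])/f,(uv[1]-c['cy'])/f,1]); o=-c['R'].T@c['t']
    return o+d*(z-o[2])/d[2]
def pads(im,cam):   # blue blobs -> world centres at z=6
    h=cv2.cvtColor(im,cv2.COLOR_BGR2HSV); m=cv2.inRange(h,(105,90,25),(125,255,130))
    n,_,st,ce=cv2.connectedComponentsWithStats(m)
    return [(ce[i].round(1),st[i,4],plane(cam,ce[i],6)) for i in range(1,n) if 60<st[i,4]<900]
E
python3 - <<'E'
from h import *
np.set_printoptions(precision=1,suppress=True)
for cam in("side","scene"):
    im=env.snapshot(cam)
    print(cam)
    for p in pads(im,cam):print(p)
    for n in("25","32","40","50"):
        for d in env.landmark_of(cam,f"specimen{n}_mid")[:3]: print(n,d['confidence'],np.array(d['uv']),plane(cam,d['uv'],12.5))
    for n in("stop","bottle"):
        for d in env.landmark_of(cam,n)[:2]: print(n,d['confidence'],np.array(d['uv']),plane(cam,d['uv'],4 if n=="stop" else 0))
    if cam=="side":cv2.imwrite("pics/crop.png",cv2.resize(im[115:355,150:320],None,fx=2.5,fy=2.5,interpolation=cv2.INTER_CUBIC))
E
```

```text
side
(array([260.2, 176.2]), np.int32(323), array([604.9, 104. ,   6. ]))
(array([268.1, 201.7]), np.int32(379), array([618.3,  29.9,   6. ]))
(array([277. , 230.1]), np.int32(448), array([632.1, -44. ,   6. ]))
(array([286.8, 262. ]), np.int32(544), array([ 645.3, -117.9,    6. ]))
25 0.74 [170.6 332.4] [ 432.5 -248.1   12.5]
32 0.54 [192.2 237.4] [458.4 -60.4  12.5]
40 0.69 [203.7 136.7] [470.1 231.8  12.5]
50 0.75 [203.1 183.4] [474.6  80.4  12.5]
50 0.36 [192.8 235.5] [459.3 -56.   12.5]
stop 0.84 [255.8 160.3] [597.3 156.2   4. ]
bottle 0.61 [247.5 109.2] [583.7 350.5   0. ]
scene
(array([185.5, 202.3]), np.int32(171), array([ 648.3, -119. ,    6. ]))
(array([211.9, 203.4]), np.int32(173), array([634.9, -45.5,   6. ]))
(array([238.4, 204.4]), np.int32(174), array([621.4,  28.1,   6. ]))
(array([265.1, 205.6]), np.int32(178), array([608.3, 101.9,   6. ]))
(array([ 19.2, 378.4]), np.int32(453), array([1204.5, -241.8,    6. ]))
25 0.52 [170. 154.] [ 439.8 -249.4   12.5]
32 0.51 [225.4 165.5] [458.1 -57.5  12.5]
32 0.43 [349.4 219.8] [618.5 334.5  12.5]
40 0.73 [316.6 181.6] [471.9 229.3  12.5]
50 0.77 [266.4 175.2] [476.8  77.4  12.5]
stop 0.73 [170.3 154.1] [ 428.5 -254.1    4. ]
stop 0.65 [285.  202.5] [579.4 153.4   4. ]
bottle 0.82 [351.5 217.3] [592.7 340.5   0. ]
```

View pics/crop.png

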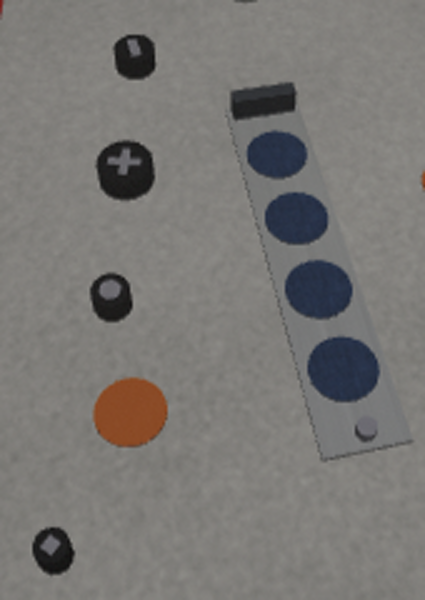

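The crop confirms four blue pads on the aluminium, the stop at the top (+y) end, and sections of oblong, cross, round and square from top to bottom. The pads measure 75.0 mm apart, and the two cameras agree to about 3 mm (7 mm in x for the 25 mm specimen). From the stop, the averaged pad centres are P1 (606.6,103), P2 (620,29), P3 (633.5,-45) and P4 (647,-118.5). I'll start with the 40 mm specimen, with the jaws closing across the strip (yaw -67°).

step_arm:
  steps: ".0167 -.019 -.006 0 0 -3.35 1;.0334 -.0379 -.012 0 0 -6.7 1;.05 -.0569 -.018 0 0 -10.05 1;.0667 -.0758 -.024 0 0 -13.4 1;.0834 -.0948 -.03 0 0 -16.75 1"
  squeeze: 30

```text
clock: 1.22
eef_pos: [221.6, 514.0, 201.1]
tcp_rot: [0.256, 0.967, 0.0, 0.0]
contact_force: [0.1, -0.3, 0.4]
opening: 85.5
finger_force: 0.0
```

step_arm:
  steps: ".0167 -.019 -.006 0 0 -3.35 1;.0334 -.0379 -.012 0 0 -6.7 1;.05 -.0569 -.018 0 0 -10.05 1;.0667 -.0758 -.024 0 0 -13.4 1;.0834 -.0948 -.03 0 0 -16.75 1"

```text
clock: 1.63
eef_pos: [305.0, 419.2, 171.2]
tcp_rot: [0.394, 0.919, 0.0, 0.0]
contact_force: [-0.3, 0.1, 0.3]
opening: 85.3
finger_force: 0.0
```

step_arm:
  steps: ".0167 -.019 -.006 0 0 -3.35 1;.0334 -.0379 -.012 0 0 -6.7 1;.05 -.0569 -.018 0 0 -10.05 1;.0667 -.0758 -.024 0 0 -13.4 1;.0834 -.0948 -.03 0 0 -16.75 1"

```text
clock: 2.05
eef_pos: [388.5, 324.5, 141.2]
tcp_rot: [0.523, 0.852, 0.0, 0.0]
contact_force: [0.3, 1.4, -0.1]
opening: 85.4
finger_force: 0.0
```

step_arm:
  steps: ".0167 -.019 -.006 0 0 -3.35 1;.0334 -.0379 -.012 0 0 -6.7 1;.05 -.0569 -.018 0 0 -10.05 1;.0667 -.0758 -.024 0 0 -13.4 1;.0834 -.0948 -.03 0 0 -16.75 1"

```text
clock: 2.47
eef_pos: [472.0, 229.6, 111.2]
tcp_rot: [0.642, 0.767, 0.0, 0.0]
contact_force: [0.8, -0.5, -0.1]
opening: 85.3
finger_force: 0.0
```

```bash
python3 - <<'E'
from h import *
np.set_printoptions(precision=1,suppress=True)
c=env.camera_info("wrist");im=env.snapshot("wrist");cv2.imwrite("pics/w1.png",im)
print(-c['R'].T@c['t'],c['R'][2])
for d in env.landmark_of("wrist","specimen40_mid"):print(d,plane("wrist",d['uv'],12.5,c))
E
```

```text
[458.1 299.6 252.1] [ 0.  -0.3 -1. ]
{'uv': [248.2, 191.8], 'confidence': 0.85} [468.1 228.2  12.5]
```

View pics/w1.png

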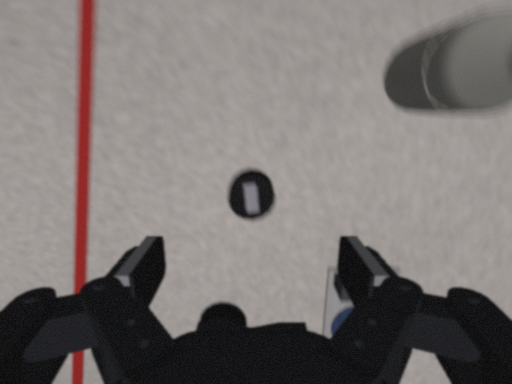

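The wrist picture shows the 40 mm specimen (oblong section) at pixel (250,194) between the fingers, near (468,228). That matches the fixed cameras. Descending and gripping.

step_arm:
  steps: "-.001 0 -.03 0 0 0 1;-.002 0 -.06 0 0 0 1;-.002 0 -.085 0 0 0 1;-.002 0 -.1 0 0 0 1;-.002 0 -.107 0 0 0 1"

```text
clock: 2.98
eef_pos: [467.7, 230.7, 2.3]
tcp_rot: [0.64, 0.768, -0.001, -0.001]
contact_force: [0.3, -0.1, -0.5]
opening: 85.2
finger_force: 0.0
```

step_arm:
  steps: "0 0 0 0 0 0 .6;0 0 0 0 0 0 .4;0 0 0 0 0 0 .35;0 0 0 0 0 0 .3;0 0 0 0 0 0 .3"

```text
clock: 3.4
eef_pos: [469.9, 231.0, 5.7]
tcp_rot: [0.641, 0.768, 0.001, 0.0]
contact_force: [-0.9, 0.2, 4.4]
opening: 38.6
finger_force: 29.9
```

step_arm:
  steps: "0 0 0 0 0 0 .2;0 0 0 0 0 0 .2;0 0 0 0 0 0 .2;0 0 0 0 0 0 .2;0 0 0 0 0 0 .2"

```text
clock: 3.82
eef_pos: [469.9, 231.0, 5.7]
tcp_rot: [0.641, 0.768, 0.001, 0.0]
contact_force: [-1.5, 0.6, 5.9]
opening: 39.1
finger_force: 29.9
```

Gripped at 39 mm. The small upward force suggests the tips graze the bench, so I'll stay a bit higher next time. Lifting.

step_arm:
  steps: "0 0 .005 0 0 0 .2;0 0 .02 0 0 0 .2;0 0 .04 0 0 0 .2;0 0 .06 0 0 0 .2;0 0 .07 0 0 0 .2"

```text
clock: 4.23
eef_pos: [470.0, 230.8, 76.8]
tcp_rot: [0.641, 0.768, 0.001, 0.001]
contact_force: [0.2, -0.4, -1.5]
opening: 38.7
finger_force: 30.4
```

step_arm:
  steps: ".014 -.023 0 0 0 0 .2;.03 -.05 0 0 0 0 .2;.046 -.077 0 0 0 0 .2;.062 -.104 0 0 0 0 .2;.078 -.13 0 0 0 0 .2"

```text
clock: 4.65
eef_pos: [547.6, 99.0, 74.5]
tcp_rot: [0.641, 0.768, 0.0, 0.0]
contact_force: [-0.3, 0.4, -1.1]
opening: 38.9
finger_force: 30.4
```

step_arm:
  steps: ".016 -.027 0 0 0 0 .2;.032 -.054 0 0 0 0 .2;.048 -.081 0 0 0 0 .2;.064 -.108 0 0 0 0 .2;.078 -.131 0 0 0 0 .2"

```text
clock: 5.07
eef_pos: [625.8, -33.1, 74.4]
tcp_rot: [0.641, 0.767, -0.0, 0.0]
contact_force: [1.5, 0.1, -2.7]
opening: 38.7
finger_force: 30.4
```

step_arm:
  steps: ".004 -.006 0 0 0 0 .2;.007 -.011 0 0 0 0 .2;.0075 -.0135 0 0 0 0 .2;.0075 -.0135 0 0 0 0 .2;.0075 -.0135 0 0 0 0 .2"

```text
clock: 5.48
eef_pos: [632.0, -42.4, 74.2]
tcp_rot: [0.64, 0.768, 0.0, -0.001]
contact_force: [0.4, 0.3, -1.0]
opening: 39.1
finger_force: 30.4
```

step_arm:
  steps: ".001 -.0015 -.012 0 0 0 .2;.0015 -.0025 -.03 0 0 0 .2;.0015 -.0025 -.045 0 0 0 .2;.0015 -.0025 -.056 0 0 0 .2;.0015 -.0025 -.061 0 0 0 .2"

```text
clock: 5.9
eef_pos: [632.6, -45.5, 11.3]
tcp_rot: [0.64, 0.768, -0.001, -0.002]
contact_force: [-13.3, 2.2, 44.0]
opening: 39.0
finger_force: 35.1
```

step_arm:
  steps: "0 0 0 0 0 0 .2;0 0 -.0005 0 0 0 .2;0 0 -.001 0 0 0 .2;0 0 -.001 0 0 0 .2;0 0 -.001 0 0 0 .2"

```text
clock: 6.32
eef_pos: [634.3, -46.5, 12.4]
tcp_rot: [0.641, 0.768, 0.0, 0.0]
contact_force: [-0.1, -1.0, -1.1]
opening: 39.0
finger_force: 30.7
```

step_arm:
  steps: "0 0 -.0005 0 0 0 .5;0 0 -.0005 0 0 0 .6;0 0 0 0 0 0 .8;0 0 0 0 0 0 .9;0 0 0 0 0 0 1"

```text
clock: 6.73
eef_pos: [634.2, -46.6, 12.4]
tcp_rot: [0.641, 0.768, 0.0, 0.0]
contact_force: [-0.4, -0.7, -0.2]
opening: 83.8
finger_force: 0.0
```

step_arm:
  steps: "0 0 .01 0 0 0 1;0 0 .03 0 0 0 1;0 0 .055 0 0 0 1;0 0 .08 0 0 0 1;0 0 .1 0 0 0 1"

```text
clock: 7.15
eef_pos: [634.6, -46.6, 114.9]
tcp_rot: [0.641, 0.768, 0.001, 0.001]
contact_force: [0.2, 0.9, -0.3]
opening: 85.3
finger_force: 0.0
```

```bash
python3 - <<'E'
from h import *
np.set_printoptions(precision=1,suppress=True)
print(env.sense()['eef_pos'])
c=env.camera_info("wrist");im=env.snapshot("wrist");cv2.imwrite("pics/w2.png",im)
for d in env.landmark_of("wrist","specimen40_mid"):print(d,plane("wrist",d['uv'],18.5,c))
E
```

```text
[634.6 -46.6 114.9]
{'uv': [250.5, 192.7], 'confidence': 0.71} [632.8 -48.   18.5]
```

View pics/w2.png

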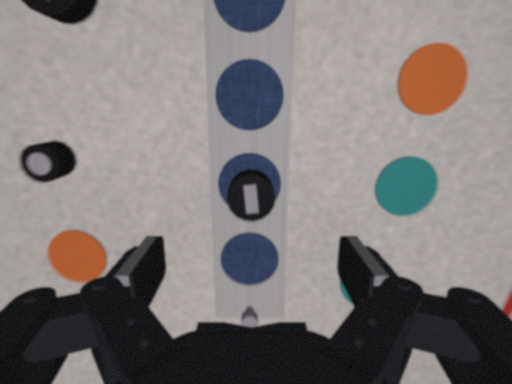

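The wrist picture shows the 40 mm specimen face up at (251,194) on the third pad, whose blue crescent peaks at row 153. It looks slightly toward the knob, partly from parallax. I'll quantify that from the same picture.

```bash
python3 - <<'E'
from h import *
np.set_printoptions(precision=1,suppress=True)
c=env.camera_info("wrist");im=cv2.imread("pics/w2.png")
h=cv2.cvtColor(im,cv2.COLOR_BGR2HSV)
for nm,m,z in(("blue",cv2.inRange(h,(105,70,40),(125,255,160)),6),("dark",cv2.inRange(im[:230],(0,0,0),(45,45,45)),31)):
    n,_,st,ce=cv2.connectedComponentsWithStats(m)
    for i in range(1,n):
        if st[i,4]>300:print(nm,ce[i],st[i],plane("wrist",ce[i],z,c),plane("wrist",ce[i],18.5,c))
# steel section top face
m=cv2.inRange(im[170:225,230:275],(100,100,100),(255,255,255));ys,xs=np.nonzero(m)
print("section",plane("wrist",(xs.mean()+230,ys.mean()+170),31,c))
E
```

```text
blue [248.9  12.4] [ 215    0   69   31 1600] [609.2  89.3   6. ] [609.8  86.   18.5]
blue [249.   94.1] [ 216   60   67   69 3587] [619.8  30.7   6. ] [619.9  30.3  18.5]
blue [247.7 171.7] [ 219  154   61   49 1234] [630.2 -33.9   6. ] [629.8 -31.1  18.5]
blue [249.1 258.3] [ 222  234   55   50 2182] [ 646.5 -118.1    6. ] [ 645.3 -111.1   18.5]
dark [63.5  8.4] [  24    0   72   23 1090] [485.   62.3  31. ] [477.5  64.4  18.5]
dark [ 53.1 159.1] [ 23 142  51  39 981] [477.3 -45.3  31. ] [469.4 -49.1  18.5]
dark [250.6 192.8] [ 228  170   47   50 1303] [634.7 -45.1  31. ] [635.4 -48.9  18.5]
section [638.6 -58.8  31. ]
```

The blue pads put P3 at (633,-44) and the specimen at about (634.5,-47), within tolerance. Now the 50 mm specimen (cross section) at (475.7,79).

step_arm:
  steps: "-.016 .0126 0 0 0 0 1;-.032 .0252 0 0 0 0 1;-.048 .0378 0 0 0 0 1;-.064 .0504 0 0 0 0 1;-.08 .063 0 0 0 0 1"

```text
clock: 7.67
eef_pos: [553.0, 17.0, 112.2]
tcp_rot: [0.641, 0.768, -0.0, -0.0]
contact_force: [0.3, 0.8, -0.1]
opening: 85.4
finger_force: 0.0
```

step_arm:
  steps: "-.016 .0126 0 0 0 0 1;-.032 .0252 0 0 0 0 1;-.048 .0378 0 0 0 0 1;-.064 .0504 0 0 0 0 1;-.079 .063 0 0 0 0 1"

```text
clock: 8.08
eef_pos: [473.9, 80.0, 112.3]
tcp_rot: [0.641, 0.768, -0.0, -0.0]
contact_force: [-0.2, -0.2, -0.8]
opening: 85.7
finger_force: 0.0
```

```bash
cat >> h.py <<'E'
def wlook(n,z=12.5):
    np.set_printoptions(precision=1,suppress=True)
    print(env.sense()['eef_pos']); c=env.camera_info("wrist"); im=env.snapshot("wrist")
    for d in env.landmark_of("wrist",n)[:2]:print(np.array(d['uv']),d['confidence'],plane("wrist",d['uv'],z,c))
    m=cv2.inRange(im[:230],(0,0,0),(45,45,45)); k,_,st,ce=cv2.connectedComponentsWithStats(m)
    for i in range(1,k):
        if st[i,4]>300:print("dark",ce[i],st[i],plane("wrist",ce[i],z+5,c))
    return im
E
python3 -c "
from h import *
wlook('specimen50_mid')"
```

```text
[473.9  80.  112.3]
[242.  187.8] 0.96 [464.2  80.6  12.5]
dark [243.3 183.5] [ 216  157   55   57 1504] [464.5  85.9  17.5]
```

```bash
python3 -c "
from h import *
im=wlook('specimen50_mid')
cv2.imwrite('pics/w3.png',im)"
```

```text
[472.4  81.6 112.3]
[246.2 189. ] 0.88 [466.2  82.   12.5]
dark [246.8 188.3] [ 219  160   56   59 1755] [466.4  84.2  17.5]
```

View pics/w3.png

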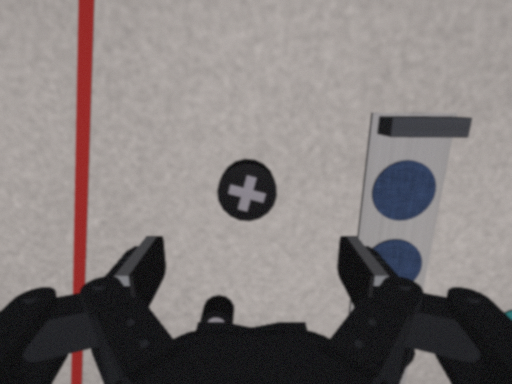

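Settled wrist view: the cross-section specimen is at (247,190), slightly left of the finger midline at column 251, so x is about 468 and y about 82. I'll shift -3 mm in x and descend. The jaws centre the rest.

step_arm:
  steps: "-.002 0 -.03 0 0 0 1;-.003 0 -.06 0 0 0 1;-.003 0 -.085 0 0 0 1;-.003 0 -.1 0 0 0 1;-.003 0 -.105 0 0 0 1"

```text
clock: 8.7
eef_pos: [471.8, 78.3, 5.0]
tcp_rot: [0.641, 0.767, -0.001, -0.001]
contact_force: [0.2, 0.2, 0.3]
opening: 85.6
finger_force: 0.0
```

step_arm:
  steps: "0 0 0 0 0 0 .8;0 0 0 0 0 0 .65;0 0 0 0 0 0 .5;0 0 0 0 0 0 .4;0 0 0 0 0 0 .4"

```text
clock: 9.12
eef_pos: [472.5, 79.2, 8.4]
tcp_rot: [0.641, 0.768, 0.0, 0.001]
contact_force: [-1.7, -2.1, 7.1]
opening: 48.7
finger_force: 31.2
```

step_arm:
  steps: "0 0 0 0 0 0 .3;0 0 0 0 0 0 .3;0 0 0 0 0 0 .3;0 0 0 0 0 0 .3;0 0 0 0 0 0 .3"

```text
clock: 9.53
eef_pos: [472.5, 79.2, 8.5]
tcp_rot: [0.641, 0.768, 0.0, 0.001]
contact_force: [-1.5, -1.5, 7.4]
opening: 48.6
finger_force: 31.3
```

step_arm:
  steps: "0 0 .005 0 0 0 .3;0 0 .02 0 0 0 .3;0 0 .04 0 0 0 .3;0 0 .06 0 0 0 .3;0 0 .07 0 0 0 .3"

```text
clock: 9.95
eef_pos: [473.2, 79.7, 79.8]
tcp_rot: [0.641, 0.768, 0.001, 0.001]
contact_force: [-0.3, 0.2, -1.6]
opening: 48.9
finger_force: 31.6
```

step_arm:
  steps: ".014 -.016 0 0 0 0 .3;.031 -.035 0 0 0 0 .3;.048 -.054 0 0 0 0 .3;.065 -.073 0 0 0 0 .3;.082 -.093 0 0 0 0 .3"

```text
clock: 10.37
eef_pos: [555.1, -14.1, 78.1]
tcp_rot: [0.641, 0.768, 0.0, 0.0]
contact_force: [0.2, 0.7, -1.4]
opening: 48.8
finger_force: 31.6
```

step_arm:
  steps: ".017 -.019 0 0 0 0 .3;.034 -.038 0 0 0 0 .3;.051 -.057 0 0 0 0 .3;.067 -.076 0 0 0 0 .3;.081 -.092 0 0 0 0 .3"

```text
clock: 10.78
eef_pos: [636.2, -107.2, 78.0]
tcp_rot: [0.641, 0.767, 0.0, 0.001]
contact_force: [1.1, 0.0, -2.5]
opening: 48.6
finger_force: 31.6
```

step_arm:
  steps: ".006 -.006 0 0 0 0 .3;.009 -.01 0 0 0 0 .3;.011 -.012 0 0 0 0 .3;.011 -.012 0 0 0 0 .3;.011 -.012 0 0 0 0 .3"

```text
clock: 11.2
eef_pos: [645.6, -116.1, 77.3]
tcp_rot: [0.64, 0.768, 0.0, -0.001]
contact_force: [0.3, 0.4, -1.7]
opening: 48.8
finger_force: 31.6
```

step_arm:
  steps: ".001 -.002 -.013 0 0 0 .3;.001 -.0025 -.03 0 0 0 .3;.001 -.0025 -.043 0 0 0 .3;.001 -.0025 -.05 0 0 0 .3;.001 -.0025 -.053 0 0 0 .3"

```text
clock: 11.62
eef_pos: [645.9, -119.2, 22.3]
tcp_rot: [0.641, 0.768, -0.001, -0.001]
contact_force: [0.3, -0.2, -1.7]
opening: 48.5
finger_force: 31.6
```

step_arm:
  steps: "0 0 -.003 0 0 0 .3;0 0 -.006 0 0 0 .3;0 0 -.008 0 0 0 .3;0 0 -.009 0 0 0 .3;0 0 -.009 0 0 0 .3"

```text
clock: 12.03
eef_pos: [647.2, -120.0, 15.4]
tcp_rot: [0.641, 0.768, 0.0, 0.0]
contact_force: [-0.3, 0.0, -2.1]
opening: 48.8
finger_force: 31.6
```

step_arm:
  steps: "0 .0005 -.0005 0 0 0 .3;0 .001 -.001 0 0 0 .3;0 .001 -.001 0 0 0 .6;0 .001 -.001 0 0 0 .8;0 .001 -.001 0 0 0 1"

```text
clock: 12.45
eef_pos: [647.4, -119.0, 14.6]
tcp_rot: [0.641, 0.768, 0.0, 0.0]
contact_force: [0.6, -0.0, -0.5]
opening: 73.3
finger_force: 0.0
```

step_arm:
  steps: "0 0 0 0 0 0 1;0 0 0 0 0 0 1;0 0 .01 0 0 0 1;0 0 .03 0 0 0 1;0 0 .055 0 0 0 1"

```text
clock: 12.87
eef_pos: [646.0, -118.8, 68.9]
tcp_rot: [0.641, 0.768, -0.001, -0.001]
contact_force: [-0.3, -0.0, 0.1]
opening: 85.4
finger_force: 0.0
```

step_arm:
  steps: "0 0 .015 0 0 0 1;0 0 .03 0 0 0 1;0 0 .042 0 0 0 1;0 0 .042 0 0 0 1;0 0 .042 0 0 0 1"

```text
clock: 13.28
eef_pos: [647.4, -119.1, 112.0]
tcp_rot: [0.641, 0.768, 0.0, 0.001]
contact_force: [-0.4, -0.3, -0.7]
opening: 85.5
finger_force: 0.0
```

```bash
python3 -c "
from h import *
im=wlook('specimen50_mid',18.5)"
```

```text
[ 647.4 -119.1  112. ]
[252.9 189.2] 0.62 [ 646.9 -116.1   18.5]
dark [33.1 66.4] [   0   43   60   45 1456] [471.6 -51.4  23.5]
dark [250.2 104.6] [ 226   78   51   52 1333] [632.6 -49.5  23.5]
dark [250.3 186.1] [ 221  157   59   62 1982] [ 644.1 -112.5   23.5]
```

The 50 is at about (646,-115.5), so good. Now the 32, with coarse estimates of x 458–470 and y about -57.

step_arm:
  steps: "-.018 .006 0 0 0 0 1;-.037 .0125 0 0 0 0 1;-.056 .0188 0 0 0 0 1;-.075 .025 0 0 0 0 1;-.094 .031 0 0 0 0 1"

```text
clock: 13.8
eef_pos: [551.4, -87.6, 110.1]
tcp_rot: [0.641, 0.768, -0.001, -0.001]
contact_force: [0.2, -0.6, 0.5]
opening: 85.5
finger_force: 0.0
```

step_arm:
  steps: "-.019 .0065 0 0 0 0 1;-.038 .013 0 0 0 0 1;-.057 .019 0 0 0 0 1;-.075 .025 0 0 0 0 1;-.09 .031 0 0 0 0 1"

```text
clock: 14.22
eef_pos: [461.0, -56.7, 110.4]
tcp_rot: [0.641, 0.768, -0.001, -0.001]
contact_force: [0.3, 1.0, 0.1]
opening: 85.3
finger_force: 0.0
```

step_arm:
  steps: "0 0 0 0 0 0 1;0 0 0 0 0 0 1;0 0 0 0 0 0 1;0 0 0 0 0 0 1;0 0 0 0 0 0 1"

```text
clock: 14.63
eef_pos: [463.9, -57.3, 111.1]
tcp_rot: [0.641, 0.768, -0.0, 0.0]
contact_force: [0.3, -0.4, -0.3]
opening: 85.2
finger_force: 0.0
```

```bash
python3 -c "
from h import *
im=wlook('specimen32_mid')"
```

```text
[463.9 -57.3 111.1]
[252.4 183.9] 0.71 [462.3 -51.3  12.5]
dark [250.5 182.1] [234 165  35  40 610] [460.2 -48.7  17.5]
dark [445.6 211.7] [ 418  192   62   38 1573] [629.3 -44.7  17.5]
```

step_arm:
  steps: "-.001 .003 -.03 0 0 0 1;-.001 .005 -.06 0 0 0 1;-.001 .005 -.085 0 0 0 1;-.001 .005 -.099 0 0 0 1;-.001 .005 -.104 0 0 0 1"

```text
clock: 15.15
eef_pos: [461.1, -51.9, 5.1]
tcp_rot: [0.641, 0.768, -0.001, -0.001]
contact_force: [-0.3, 0.4, -0.0]
opening: 85.4
finger_force: 0.0
```

step_arm:
  steps: "0 0 0 0 0 0 .8;0 0 0 0 0 0 .6;0 0 0 0 0 0 .4;0 0 0 0 0 0 .3;0 0 0 0 0 0 .2"

```text
clock: 15.57
eef_pos: [462.8, -52.1, 8.4]
tcp_rot: [0.641, 0.768, 0.001, 0.001]
contact_force: [-0.6, -0.1, 7.3]
opening: 30.9
finger_force: 29.1
```

step_arm:
  steps: "0 0 0 0 0 0 .1;0 0 0 0 0 0 .1;0 0 0 0 0 0 .1;0 0 0 0 0 0 .1;0 0 0 0 0 0 .1"

```text
clock: 15.98
eef_pos: [462.8, -52.1, 8.4]
tcp_rot: [0.641, 0.768, 0.001, 0.001]
contact_force: [-0.2, -0.3, 5.1]
opening: 30.7
finger_force: 29.2
```

step_arm:
  steps: "0 0 .005 0 0 0 .1;0 0 .02 0 0 0 .1;0 0 .04 0 0 0 .1;0 0 .06 0 0 0 .1;0 0 .07 0 0 0 .1"

```text
clock: 16.4
eef_pos: [462.8, -52.2, 79.8]
tcp_rot: [0.641, 0.768, 0.001, 0.001]
contact_force: [0.3, -0.2, 0.1]
opening: 30.7
finger_force: 29.8
```

step_arm:
  steps: ".013 .0065 0 0 0 0 .1;.029 .015 0 0 0 0 .1;.046 .024 0 0 0 0 .1;.063 .033 0 0 0 0 .1;.08 .0415 0 0 0 0 .1"

```text
clock: 16.82
eef_pos: [542.8, -9.9, 78.1]
tcp_rot: [0.641, 0.768, 0.0, 0.0]
contact_force: [-0.1, 0.1, -0.4]
opening: 30.2
finger_force: 29.8
```

step_arm:
  steps: ".017 .009 0 0 0 0 .1;.034 .018 0 0 0 0 .1;.051 .027 0 0 0 0 .1;.066 .034 0 0 0 0 .1;.077 .04 0 0 0 0 .1"

```text
clock: 17.23
eef_pos: [620.4, 30.4, 78.0]
tcp_rot: [0.641, 0.768, 0.0, 0.0]
contact_force: [0.6, 0.5, -0.0]
opening: 30.4
finger_force: 29.8
```

step_arm:
  steps: "0 0 -.01 0 0 0 .1;0 0 -.026 0 0 0 .1;0 0 -.04 0 0 0 .1;0 0 -.05 0 0 0 .1;0 0 -.054 0 0 0 .1"

```text
clock: 17.65
eef_pos: [617.3, 28.9, 21.6]
tcp_rot: [0.641, 0.768, -0.001, -0.001]
contact_force: [-0.0, -0.2, -0.4]
opening: 30.7
finger_force: 29.8
```

step_arm:
  steps: "0 0 0 0 0 0 .1;0 0 -.001 0 0 0 .1;0 0 -.002 0 0 0 .1;0 0 -.003 0 0 0 .1;0 0 -.003 0 0 0 .1"

```text
clock: 18.07
eef_pos: [619.4, 29.5, 20.7]
tcp_rot: [0.641, 0.768, 0.0, 0.0]
contact_force: [-0.1, -0.4, 0.4]
opening: 30.6
finger_force: 29.8
```

Target release z is about 14.4, so lower another 6 mm.

step_arm:
  steps: "0 0 -.002 0 0 0 .1;0 0 -.004 0 0 0 .1;0 0 -.005 0 0 0 .1;0 0 -.006 0 0 0 .1;0 0 -.006 0 0 0 .1"

```text
clock: 18.48
eef_pos: [619.0, 29.5, 14.5]
tcp_rot: [0.641, 0.768, -0.0, -0.0]
contact_force: [-1.5, -0.8, 2.8]
opening: 30.6
finger_force: 30.2
```

step_arm:
  steps: "0 0 0 0 0 0 .1;0 0 0 0 0 0 .4;0 0 0 0 0 0 .6;0 0 0 0 0 0 .8;0 0 0 0 0 0 1"

```text
clock: 18.9
eef_pos: [619.1, 29.4, 14.1]
tcp_rot: [0.641, 0.768, -0.0, -0.0]
contact_force: [-0.7, -0.6, 0.0]
opening: 69.0
finger_force: 0.0
```

step_arm:
  steps: "0 0 0 0 0 0 1;0 0 0 0 0 0 1;0 0 .01 0 0 0 1;0 0 .03 0 0 0 1;0 0 .055 0 0 0 1"

```text
clock: 19.32
eef_pos: [618.0, 29.4, 69.0]
tcp_rot: [0.641, 0.768, -0.001, -0.001]
contact_force: [0.7, -0.7, -0.3]
opening: 85.3
finger_force: 0.0
```

step_arm:
  steps: "0 0 .015 0 0 0 1;0 0 .03 0 0 0 1;0 0 .042 0 0 0 1;0 0 .042 0 0 0 1;0 0 .042 0 0 0 1"

```text
clock: 19.73
eef_pos: [619.5, 29.5, 112.2]
tcp_rot: [0.641, 0.768, 0.001, 0.001]
contact_force: [-0.6, 0.7, -0.6]
opening: 85.6
finger_force: 0.0
```

```bash
python3 -c "
from h import *
im=wlook('specimen32_mid',18.5)"
```

```text
[619.5  29.5 112.2]
[250.3 192. ] 0.92 [617.4  29.6  18.5]
dark [250.5  25.9] [211  23  80   7 542] [595.5 151.8  23.5]
dark [249.9 189.5] [232 171  37  42 729] [616.4  33.1  23.5]
```

step_arm:
  steps: "-.01 -.015 0 0 0 0 1;-.023 -.035 0 0 0 0 1;-.036 -.055 0 0 0 0 1;-.049 -.075 0 0 0 0 1;-.062 -.095 0 0 0 0 1"

```text
clock: 20.25
eef_pos: [555.8, -66.2, 110.2]
tcp_rot: [0.641, 0.768, -0.001, -0.001]
contact_force: [0.7, 0.3, 0.3]
opening: 85.4
finger_force: 0.0
```

step_arm:
  steps: "-.013 -.02 0 0 0 0 1;-.026 -.04 0 0 0 0 1;-.039 -.06 0 0 0 0 1;-.052 -.08 0 0 0 0 1;-.065 -.099 0 0 0 0 1"

```text
clock: 20.67
eef_pos: [490.8, -165.4, 110.4]
tcp_rot: [0.641, 0.768, -0.0, -0.001]
contact_force: [0.2, -0.0, 0.0]
opening: 85.3
finger_force: 0.0
```

step_arm:
  steps: "-.013 -.02 0 0 0 0 1;-.026 -.04 0 0 0 0 1;-.039 -.06 0 0 0 0 1;-.05 -.075 0 0 0 0 1;-.056 -.0845 0 0 0 0 1"

```text
clock: 21.08
eef_pos: [433.9, -250.8, 110.5]
tcp_rot: [0.642, 0.767, -0.001, -0.001]
contact_force: [-0.2, 0.0, 0.6]
opening: 85.5
finger_force: 0.0
```

step_arm:
  steps: "0 0 0 0 0 0 1;0 0 0 0 0 0 1;0 0 0 0 0 0 1;0 0 0 0 0 0 1;0 0 0 0 0 0 1"

```text
clock: 21.5
eef_pos: [436.9, -247.8, 111.2]
tcp_rot: [0.64, 0.768, 0.0, -0.0]
contact_force: [0.3, 0.2, -0.1]
opening: 85.4
finger_force: 0.0
```

```bash
python3 -c "
from h import *
im=wlook('specimen25_mid')"
```

```text
[ 436.9 -247.8  111.2]
[247.  189.6] 0.91 [ 431.7 -247.6   12.5]
dark [246.7 193.2] [234 179  26  32 459] [ 431.8 -249.3   17.5]
```

step_arm:
  steps: "-.003 0 -.03 0 0 0 1;-.004 0 -.06 0 0 0 1;-.004 0 -.085 0 0 0 1;-.004 0 -.099 0 0 0 1;-.004 0 -.104 0 0 0 1"

```text
clock: 22.02
eef_pos: [431.2, -248.0, 5.1]
tcp_rot: [0.641, 0.768, -0.0, -0.002]
contact_force: [-0.3, 0.7, 0.4]
opening: 85.2
finger_force: 0.0
```

step_arm:
  steps: "0 0 0 0 0 0 .8;0 0 0 0 0 0 .6;0 0 0 0 0 0 .4;0 0 0 0 0 0 .25;0 0 0 0 0 0 .15"

```text
clock: 22.43
eef_pos: [432.7, -249.3, 8.2]
tcp_rot: [0.641, 0.768, 0.0, 0.001]
contact_force: [0.3, 0.8, 1.3]
opening: 25.1
finger_force: 1.3
```

step_arm:
  steps: "0 0 0 0 0 0 .05;0 0 0 0 0 0 .05;0 0 0 0 0 0 .05;0 0 0 0 0 0 .05;0 0 0 0 0 0 .05"

```text
clock: 22.85
eef_pos: [432.6, -249.3, 8.3]
tcp_rot: [0.641, 0.768, 0.0, 0.001]
contact_force: [-0.1, 0.0, 6.5]
opening: 24.1
finger_force: 29.1
```

step_arm:
  steps: "0 0 .005 0 0 0 .05;0 0 .02 0 0 0 .05;0 0 .04 0 0 0 .05;0 0 .06 0 0 0 .05;0 0 .07 0 0 0 .05"

```text
clock: 23.27
eef_pos: [432.7, -249.4, 79.7]
tcp_rot: [0.641, 0.768, 0.0, 0.001]
contact_force: [-1.3, -0.5, -0.7]
opening: 23.8
finger_force: 29.5
```

step_arm:
  steps: ".005 .01 0 0 0 0 .05;.013 .026 0 0 0 0 .05;.022 .045 0 0 0 0 .05;.031 .063 0 0 0 0 .05;.04 .081 0 0 0 0 .05"

```text
clock: 23.68
eef_pos: [472.4, -166.1, 76.8]
tcp_rot: [0.641, 0.768, 0.0, -0.0]
contact_force: [0.3, -0.2, -0.4]
opening: 23.7
finger_force: 29.5
```

step_arm:
  steps: ".009 .018 0 0 0 0 .05;.018 .037 0 0 0 0 .05;.028 .056 0 0 0 0 .05;.037 .075 0 0 0 0 .05;.046 .093 0 0 0 0 .05"

```text
clock: 24.1
eef_pos: [518.2, -72.7, 76.7]
tcp_rot: [0.64, 0.768, -0.0, -0.001]
contact_force: [0.0, 0.1, 0.0]
opening: 23.7
finger_force: 29.5
```

step_arm:
  steps: ".009 .018 0 0 0 0 .05;.018 .037 0 0 0 0 .05;.028 .056 0 0 0 0 .05;.037 .075 0 0 0 0 .05;.046 .093 0 0 0 0 .05"

```text
clock: 24.52
eef_pos: [563.9, 20.4, 76.6]
tcp_rot: [0.64, 0.768, -0.0, -0.001]
contact_force: [-0.2, -0.0, -0.3]
opening: 23.7
finger_force: 29.5
```

step_arm:
  steps: ".009 .018 0 0 0 0 .05;.018 .037 0 0 0 0 .05;.028 .056 0 0 0 0 .05;.036 .073 0 0 0 0 .05;.042 .086 0 0 0 0 .05"

```text
clock: 24.93
eef_pos: [605.9, 107.2, 76.4]
tcp_rot: [0.64, 0.768, 0.0, -0.001]
contact_force: [0.8, 0.4, -1.0]
opening: 23.5
finger_force: 29.5
```

step_arm:
  steps: "0 0 -.01 0 0 0 .05;0 0 -.026 0 0 0 .05;0 0 -.04 0 0 0 .05;0 0 -.05 0 0 0 .05;0 0 -.054 0 0 0 .05"

```text
clock: 25.35
eef_pos: [604.4, 103.0, 21.0]
tcp_rot: [0.641, 0.767, -0.002, -0.001]
contact_force: [-0.3, 0.1, -0.9]
opening: 23.5
finger_force: 29.5
```

step_arm:
  steps: "0 0 0 0 0 0 .05;0 0 -.001 0 0 0 .05;0 0 -.002 0 0 0 .05;0 0 -.003 0 0 0 .05;0 0 -.003 0 0 0 .05"

```text
clock: 25.77
eef_pos: [606.4, 104.0, 20.7]
tcp_rot: [0.641, 0.768, 0.0, 0.0]
contact_force: [0.1, 0.3, -0.3]
opening: 23.6
finger_force: 29.5
```

step_arm:
  steps: "0 0 -.002 0 0 0 .05;0 0 -.004 0 0 0 .05;0 0 -.005 0 0 0 .05;0 0 -.006 0 0 0 .05;0 0 -.006 0 0 0 .05"

```text
clock: 26.18
eef_pos: [606.0, 104.0, 14.4]
tcp_rot: [0.641, 0.768, -0.0, -0.0]
contact_force: [-0.5, 0.1, 2.4]
opening: 23.9
finger_force: 29.8
```

step_arm:
  steps: "0 0 0 0 0 0 .05;0 0 0 0 0 0 .3;0 0 0 0 0 0 .5;0 0 0 0 0 0 .8;0 0 0 0 0 0 1"

```text
clock: 26.6
eef_pos: [606.1, 104.0, 14.2]
tcp_rot: [0.641, 0.768, -0.0, 0.0]
contact_force: [-0.2, -0.2, -0.3]
opening: 60.8
finger_force: 0.0
```

step_arm:
  steps: "0 0 0 0 0 0 1;0 0 0 0 0 0 1;0 0 .01 0 0 0 1;0 0 .03 0 0 0 1;0 0 .055 0 0 0 1"

```text
clock: 27.02
eef_pos: [605.0, 103.8, 69.0]
tcp_rot: [0.641, 0.768, -0.001, -0.001]
contact_force: [1.5, -0.1, 0.1]
opening: 85.3
finger_force: 0.0
```

step_arm:
  steps: "-.01 0 .025 0 0 0 1;-.03 0 .05 0 0 0 1;-.05 0 .075 0 0 0 1;-.07 0 .1 0 0 0 1;-.09 0 .12 0 0 0 1"

```text
clock: 27.43
eef_pos: [515.5, 103.9, 191.8]
tcp_rot: [0.641, 0.768, 0.001, 0.001]
contact_force: [1.2, -0.4, -1.2]
opening: 85.1
finger_force: 0.0
```

step_arm:
  steps: "-.02 0 0 0 0 0 1;-.04 0 0 0 0 0 1;-.06 0 0 0 0 0 1;-.06 0 0 0 0 0 1;-.06 0 0 0 0 0 1"

```text
clock: 27.85
eef_pos: [455.7, 104.0, 190.3]
tcp_rot: [0.641, 0.768, 0.001, 0.0]
contact_force: [0.5, -0.5, -0.7]
opening: 85.4
finger_force: 0.0
```

```bash
python3 - <<'E'
from h import *
np.set_printoptions(precision=1,suppress=True)
P={"25":(606.6,103),"32":(620,29.5),"40":(633.4,-44.5),"50":(646.8,-118.3)}
for cam in("side","scene"):
    im=env.snapshot(cam)
    if cam=="side":cv2.imwrite("pics/end.png",cv2.resize(im[60:320,130:340],None,fx=2.2,fy=2.2,interpolation=cv2.INTER_CUBIC))
    for n in P:
        for d in env.landmark_of(cam,f"specimen{n}_mid")[:2]:
            print(cam,n,round(d['confidence'],2),np.array(d['uv']),plane(cam,d['uv'],18.5)[:2]-P[n])
    for d in env.landmark_of(cam,"bottle")[:1]:print(plane(cam,d['uv'],0))
E
```

```text
side 25 0.68 [261.2 176. ] [-0.3 -9.2]
side 32 0.58 [267. 199.] [-4.7 -1.5]
side 40 0.58 [281.5 229.1] [ 6.5 -5.2]
side 50 0.6 [290.4 257.2] [4.7 4. ]
side 50 0.49 [259.5 173.3] [-43.9 220.4]
[587.4 355.    0. ]
scene 25 0.55 [267.1 202.9] [3.5 4.6]
scene 32 0.46 [237.7 199. ] [-6.6 -5.4]
scene 40 0.73 [213.2 203.1] [13.4  7.3]
scene 50 0.62 [185.7 201.6] [12.2  5. ]
scene 50 0.38 [239.1 200.4] [-28.5 147.7]
[599.4 336.8   0. ]
```

View pics/end.png

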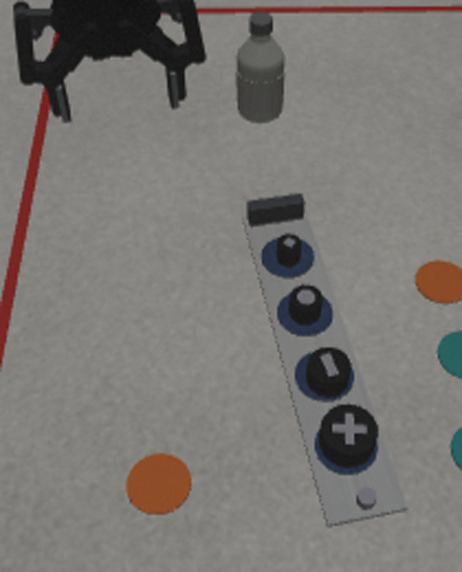

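The final picture shows 25, 32, 40 and 50 face up in order on the blue pads from the stop at the top to the knob. Blue rims show around each one, and the bottle is standing. The single-pixel landmark offsets here are noisy, but the wrist measurements after release put the 32, 40 and 50 within about 4 mm. The 25 is central on its pad in this crop. Handing in.

```bash
python3 -c "
from cell import env
print(env.hand_in())"
```

```text
the job is handed in; nothing more can be done
None
```

The job is handed in: the 25, 32, 40 and 50 mm specimens lie face up on the blue pads in that order from the stop, the bottle still stands, and about 28 s of the 80 s were used; the hand-in call returned no verdict.

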